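# Fit the hinge pin of a glue-up jig

## Robot

A 6-joint arm with a two-finger parallel gripper is mounted at the origin on the work surface. World frame = base frame: x ahead of the robot, y to its left, z up, the work surface at z = 0. Lengths are in mm, angles in rad, forces in N, time in s.
With the tool pointing down it reaches from about 300 to 775 mm from the base axis. Payload 14.6 kg.
Tool frame: the origin (TCP) lies on the centre line of the jaws, within the pads' length; the fingertips stand 11 mm ahead of it and the grasp point (between the pads) lies 8 mm behind it; x points along the fingers, y is the direction in which the jaws open and shut, and the axes are right-handed (so a half turn about x gives the same grasp; the last joint's range is limited). The gripper opens to 94 mm and grips with 3 to 60 N. Pads are 16 mm wide; open, the fingers measure 119 mm over their backs; the gripper's body (75 mm by 177 mm) begins 78 mm behind the grasp point.
Start: joints at [1.072, 0.3, 1.521, -0, 1.321, -0.067], TCP at [230.175, 499.509, 216.446] pointing down, gripper open.
Joint ranges: [-3.03, 3.03], [-0.79, 2.21], [0.23, 2.52], [-1.04, 4.18], [0, 3.07], [-2.55, 2.55]. Speed limits (rad/s): [2.22, 2.22, 2.57, 3.14, 3.14, 3.14].

## Interface

Orientations are given as [roll, pitch, yaw] about the fixed x, y, z axes, in that order (R = Rz(yaw) Ry(pitch) Rx(roll)).
In Python, from cell import manip gives the robot as it stands.
- The arm moves only by the shell command python3 -m handwheel 'ROWS' [OPENING] [FORCE]. ROWS is JSON, a list of rows, each a list of 2 entries, a list of its own where there are three numbers: the shift along the tool's x, y, z in mm, then the turn about the tool's x in rad. In form: [[[x, y, z], spin], ...]. A call has exactly 10 rows; each row shifts and turns the commanded pose from where the row before left it, along the tool's axes as they then stand; what a row does not reach is not made up. A row lasts 1/8 s, in which the tool goes at most 62.5 mm and 10.7 degrees, less where a joint would pass 70% of its speed; a pose out of reach is approached as far as the arm can. A call with a gripper value outside its range is refused whole. OPENING is the closure in counts, from 0 (fully open) to 255 (shut), set as the call begins (- or left out, the last holds). The fingers move at their own pace and stop on an object; FORCE is the grip in N (left out, the last holds). Time passes only in rows, so rows that do not move let the fingers close, or fill a call up. It gives the time, the measured TCP pose, the force and the opening at its end, in the units of the state.
- manip.read_state(): the state, without advancing time (a new reading comes with each control period).
- manip.camera(name): name is "side" or "top" or "wrist"; returns a dict with "pixels" (384x512x3 uint8, red, green, blue), "z_map" (384x512 float32, mm along the optical axis (not along the pixel's ray), 0 where there is no reading), "mtx" (3x3 intrinsics, pixels), "xyz" and "orientation" of the camera in the world. Camera axes: x right, y up, looking along -z (the intrinsics and any distortion apply to the point x, -y, -z); pixel columns grow to the right and rows downward; lengths in mm; the calibration is good to about 2 mm. A picture is of the moment at which its call begins.
- manip.sign_off(): hands the job in, once; it reports no verdict.
Trained networks look in the newest picture that a camera, given by its name, has taken for a name from the list of things; names that differ only in an ending like _2 or _b are one class to them, and where a whole thing is asked for, a point or a joint stands for the part that bears it (a point fixed in the world has none). Each returns a list of dicts, best first, with "confidence" (0 to 1); they miss things now and then, are a little off and sometimes report something else, mostly with a low value. They report only what shows in the picture. A call takes as long as a camera call. They do not tell look-alikes from the thing itself.
- manip.cut_out(target, camera): "region" (384x512 bool, what is visible of it) and "centre" ([column, row] in pixels, amid what is visible of it).
The state is a dict: "clock": time; "joints": joint angles; "qd": joint speeds; "effort": joint torques, N m; "eef_pos": TCP position; "eef_rot": TCP orientation; "wrist_force": force on the tool from outside, world axes, zero at the start; "moment": the same for the moment, N m; "finger_gap": finger opening in mm.
Only numpy, scipy, OpenCV 4.12 (cv2) and the standard library are available. Lean on these libraries where they do the work, as an engineer would, in place of code of your own. Each camera call takes 0.05 s, during which the arm holds its last target. There are 200 camera calls.

## Task

Fit the hinge pin of the glue-up jig: take the drum-headed steel pin from the wooden pin block, stand it in the hole of the jig's steel bracket, and ease the bar underneath along by its wooden grip block until the hole in the bar comes under the pin and the pin goes through both, its head right down on the bracket. Do not force it: never drive the pin hard against the bracket or the bar, nor the bar against the pin. Leave the other pin and everything else on the bench where they are.

Things in the scene. Friction and masses are not known exactly. Their poses are not given: they have to be found in the camera images.
- pin: The hinge pin: plain steel, 0.08-0.15 kg, head up in one of the pin block's two holes (which one changes). Shank 12 mm diameter, 43 mm long, last 4 mm tapering to 7 mm; drum head 22 mm diameter, 26 mm tall: grip it there. Origin: centre of the lower tip, z towards the head. At the start the tip is 8 mm, the head 51 to 77 mm above the table (block top 40 mm).
- pin_collar (a point): Underside of the pin's head, on the pin's axis (43 mm above the tip).
- stub: The other pin in the pin block: shorter steel stub with a flat 34 mm disc head only 7 mm thick. Not needed; leave it.
- pin_block: Fixed wooden block 60 x 130 x 40 mm (its x, y, z) with two upright holes 70 mm apart along its y, each loose by 2 mm. Origin: centre of its underside, on the table.
- jig: Fixed glue-up jig: wooden board 120 mm (x) by 290 mm (y from -215 to +75), 15 mm thick. Origin on the table straight under the bracket's hole, z up. The bar runs from under the bracket along the jig's -y and slides only along y.
- jig_hole (a point): Centre of the mouth of the hole in the steel bracket (upper hinge knuckle: plate 90 mm in jig x, 56 mm in y, its faces 43 and 65 mm above the table). Hole 13.5 mm, 1.5 mm wider than the pin, edge chamfered 1.5 mm. When the pin is home its head rests on this face; force between pin and bracket must stay below 60 N (sum of both edges).
- bar: The sliding bar (lower hinge knuckle), 40 mm wide, top 41 and underside 27 mm above the table, clear below down to the board. About 2 N friction, 60 mm between stops. A 13.5 mm hole in its dark steel eye must come under the bracket's hole. Origin: its underside below the grip block; axes as the jig's. Force between pin and bar must stay below 25 N.
- bar_grip (a point): On the axis of the bar's upright wooden grip block, 71 mm above the table (block 26 mm in jig x, 24 mm in y, top 91 mm above the table). The eye was clamped on by hand: its hole lies 144 to 156 mm from this axis towards jig +y, differing each time, so poses do not tell exactly where the hole is.
- bar_way (a point): Where the bar's top passes below the bracket's hole (41 mm above the table). At the start the bar's hole is 14 to 36 mm too far in (jig +y), so a pin stood in the bracket rests here, head 19 mm above the bracket. Draw the bar out (jig -y) slowly, about 10 mm/s: the pin drops and locks the bar. It can overshoot by 14 mm or more.
- pin_rest (a point): Where the pin's tip is when home: 22 mm above the table under the bracket's hole, 7 mm clear of the board. The pin may hang up part way while the bar presses on it sideways; easing the bar back about a millimetre, or a light press on the head, lets it go home.
- deer_a: Wooden deer figure standing on the table, 190 mm tall; bystander. Origin at the centre of its underside.
- deer_b: Second wooden deer figure, same size; bystander. Origin at the centre of its underside.
- glue: White glue bottle with orange cap, 150 mm tall; bystander. Origin at the centre of its underside.
- sand_block: Cork sanding block 65 x 110 x 22 mm; bystander. Origin at the centre of its underside.
- mallet: Hammer with wooden handle lying on the table; bystander.
- tape: Yellow tape measure case 60 x 35 x 55 mm; bystander. Origin at the centre of its underside.
Mind the look-alikes: they are no part of the job. What is shaped like the pin but blue is not meant.

How it is judged:
By the outcome, as a careful person would: the job done as asked, in the order asked, and still so for the second after the job is handed in, with the robot touching nothing.
It also fails if it takes over 61 s, if anything falls off the work surface, if the arm or the gripper's body presses on something with over 40 N, if the wrist force passes 120 N, or if a joint passes its speed limit or range.

## Working session

There is one attempt and no reset: what is moved stays moved. The work goes in short steps, Python scripts to look and compute and a shell command to move; the robot and the scene stay as the last step left them, time stands still between calls to the robot, and variables do not carry over. Pictures are saved under pics/ and viewed, about 8 in all and at most 12, crops included, and the job is handed in when it is done.

```bash
mkdir -p pics; ls; cat > h.py <<'E'
import numpy as np, cv2
from scipy.spatial.transform import Rotation as R
from cell import manip
def cloud(c):
    z=c["z_map"].astype(float); K=np.array(c["mtx"]); v,u=np.mgrid[:z.shape[0],:z.shape[1]]
    p=np.stack([(u-K[0,2])/K[0,0]*z, -(v-K[1,2])/K[1,1]*z, -z],-1)
    o=np.array(c["orientation"])
    M=o if o.shape==(3,3) else R.from_euler('xyz',o).as_matrix()
    w=p@M.T+np.array(c["xyz"]); w[z<=0]=np.nan
    return w
E
python3 - <<'E'
from h import *
ims=[]
for n in("top","side"):
    c=manip.camera(n); w=cloud(c); np.save(f"/tmp/{n}.npy",w)
    print(n,c["xyz"],c["orientation"],c["mtx"],[k for k in c])
    cv2.imwrite(f"pics/{n}0.png",cv2.resize(c["pixels"][...,::-1],(768,576)))
    for t in("pin","stub","pin_block","jig","jig_hole","bar","bar_grip","deer_a","glue","sand_block","mallet","tape"):
        for d in manip.cut_out(t,n)[:3]:
            r=w[d["region"]]; r=r[~np.isnan(r[:,0])]
            if len(r): print(t,round(d["confidence"],2),np.round(d["centre"]),len(r),np.round(np.median(r,0)),np.round(np.percentile(r,[3,97],axis=0)).tolist())
print(manip.read_state())
E
```

```text
pics
top [ 414.48147548   -3.40898808 1404.75244396] [ 0.10737901  0.0153901  -1.59927539] [[429.60347279   0.         257.20431829]
 [  0.         429.60347279 197.09380885]
 [  0.           0.           1.        ]] ['pixels', 'z_map', 'mtx', 'xyz', 'orientation']
pin 0.62 [353. 228.] 57 [ 461. -268.   74.] [[451.0, -280.0, 36.0], [473.0, -260.0, 79.0]]
pin_block 0.61 [336. 227.] 713 [ 466. -234.   39.] [[436.0, -296.0, 4.0], [493.0, -170.0, 54.0]]
jig 0.7 [230. 204.] 3236 [552. 104.  22.] [[476.0, -25.0, 9.0], [633.0, 234.0, 69.0]]
jig_hole 0.66 [229. 197.] 3230 [552. 104.  22.] [[476.0, -25.0, 9.0], [635.0, 234.0, 69.0]]
bar 0.97 [242. 198.] 632 [563.  81.  40.] [[520.0, 13.0, 17.0], [598.0, 204.0, 92.0]]
bar_grip 0.59 [237. 196.] 631 [564.  81.  40.] [[524.0, 10.0, 17.0], [599.0, 201.0, 92.0]]
deer_a 0.81 [318. 138.] 316 [ 746. -190.   79.] [[706.0, -228.0, 2.0], [775.0, -164.0, 183.0]]
deer_a 0.67 [406. 169.] 248 [ 636. -453.   79.] [[620.0, -481.0, 32.0], [646.0, -406.0, 187.0]]
glue 0.79 [136. 235.] 368 [456. 387.  98.] [[433.0, 373.0, -1.0], [480.0, 418.0, 152.0]]
sand_block
[... 2425 characters left out ...]
0, 8.0], [770.0, 229.0, 55.0]]
{'clock': 1.3, 'joints': array([ 1.07240349e+00,  2.99911323e-01,  1.52096978e+00, -2.68901100e-05,
        1.32070226e+00, -6.65797689e-02]), 'qd': array([-9.35734520e-04,  9.98167124e-04, -1.03758483e-03,  7.83960705e-05,
       -2.46916497e-03, -1.70331292e-03]), 'effort': array([ 8.09370704e-05, -5.31660390e+01, -3.52918804e+01,  7.09205330e-02,
        2.12819560e-02, -7.65382151e-05]), 'eef_pos': array([230.18443861, 499.51661219, 216.45216494]), 'eef_rot': array([ 0.27596111,  1.57076867, -0.1558453 ]), 'wrist_force': array([-0.40060855,  0.84438527, -0.15503195]), 'moment': array([-0.01438288, -0.0533576 ,  0.02000328]), 'finger_gap': 93.98987085073583}
```

View pics/side0.png

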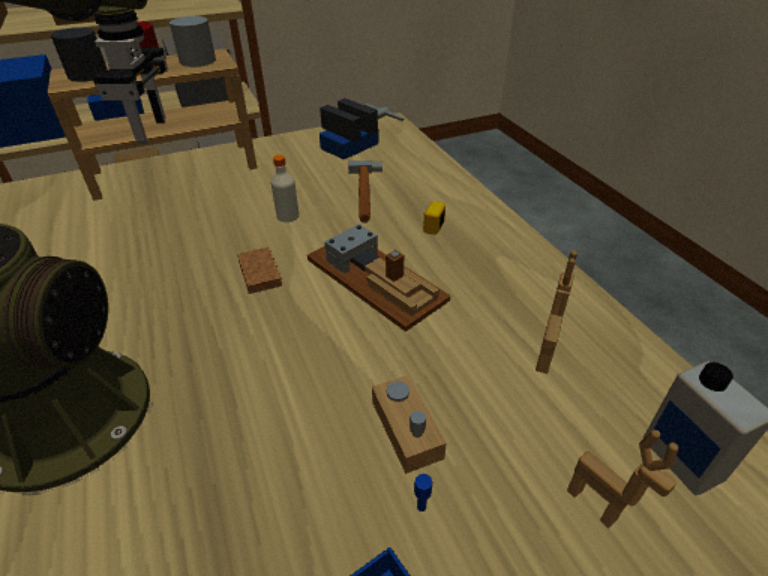

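View pics/top0.png

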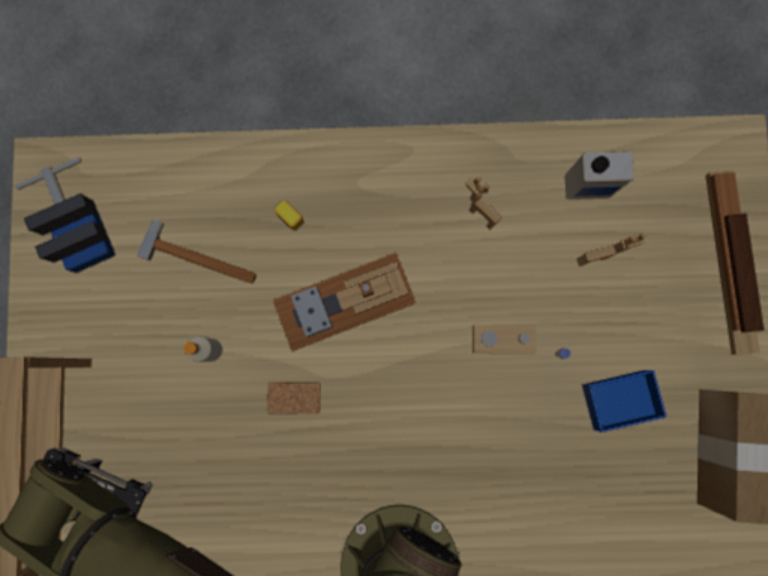

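The side view (768 px wide) shows three candidates. The grey drum-headed pin is at (418,425) in the block. The flat disc stub is at (398,390). A blue look-alike stands on the table at (423,487). The grey drum is the one meant. The top view shows the jig, with its bracket hole at about (311,311), its grip block at (367,288), and -y pointing to the image's upper right. Next I'll measure these and save a crop to confirm.

```bash
python3 - <<'E'
from h import *
for n in("top","side"):
    w=np.load(f"/tmp/{n}.npy")
    def sel(x0,x1,y0,y1,z0,z1):
        with np.errstate(invalid='ignore'):
            m=(w[...,0]>x0)&(w[...,0]<x1)&(w[...,1]>y0)&(w[...,1]<y1)&(w[...,2]>z0)&(w[...,2]<z1)
        return w[m]
    def rect(nm,p):
        if len(p)<4: return print(n,nm,len(p))
        r=cv2.minAreaRect(p[:,:2].astype(np.float32)); print(n,nm,len(p),np.round(r[0],1),np.round(r[1],1),round(r[2],1),"mean",np.round(p.mean(0),1),"z med",round(np.median(p[:,2]),1))
    rect("bracket",sel(470,640,80,240,58,73))
    rect("grip",sel(530,640,-30,80,84,97))
    rect("pinhead",sel(440,490,-300,-240,69,84))
    rect("stub",sel(440,490,-225,-170,44,60))
    rect("block",sel(420,510,-310,-160,35,42))
    rect("board",sel(450,660,-50,250,9,19))
s=manip.read_state(); print(R.from_euler('xyz',s["eef_rot"]).as_matrix().round(3))
im=cv2.imread("pics/side0.png")[340:540,320:520]
cv2.imwrite("pics/crop_pin.png",cv2.resize(im,(600,600),interpolation=cv2.INTER_CUBIC))
E
```

```text
top bracket 494 [532.2 170.9] [90.4 55.7] 19.8 mean [531.7 170.8  64.5] z med 64.3
top grip 62 [574.   53.7] [25.7 22.9] 20.3 mean [573.6  53.9  90.2] z med 89.8
top pinhead 41 [ 461.4 -269.8] [19.2 20.6] 25.4 mean [ 461.5 -270.1   75.9] z med 75.5
top stub 99 [ 462.3 -198.9] [43.2 35.5] 78.5 mean [ 464.  -199.4   51.3] z med 51.6
top block 509 [ 462.8 -235.2] [130.8  57.1] 88.4 mean [ 462.5 -237.1   38.7] z med 38.8
top board 1450 [555.5 105.3] [120.7 289.8] 19.6 mean [548.7 110.2  14.1] z med 14.0
side bracket 386 [535.4 169.9] [92.7 60.2] 19.1 mean [533.5 165.8  63.4] z med 63.5
side grip 65 [577.4  51. ] [26.7 24.8] 18.8 mean [575.4  48.9  89.6] z med 89.7
side pinhead 97 [ 465.1 -272.6] [19.9 21.1] 78.7 mean [ 464.5 -273.1   74.9] z med 75.4
side stub 169 [ 468.1 -202.1] [33.7 30.9] 66.3 mean [ 466.9 -203.6   51.2] z med 51.5
side block 1131 [ 467.1 -236.5] [131.7  61.4] 88.2 mean [ 464.  -246.3   38.7] z med 38.8
side board 975 [558.3 104.3] [122.4 293.5] 19.9 mean [540.   65.3  13.6] z med 13.6
[[ 0.     0.419  0.908]
 [-0.     0.908 -0.419]
 [-1.     0.     0.   ]]
```

View pics/crop_pin.png

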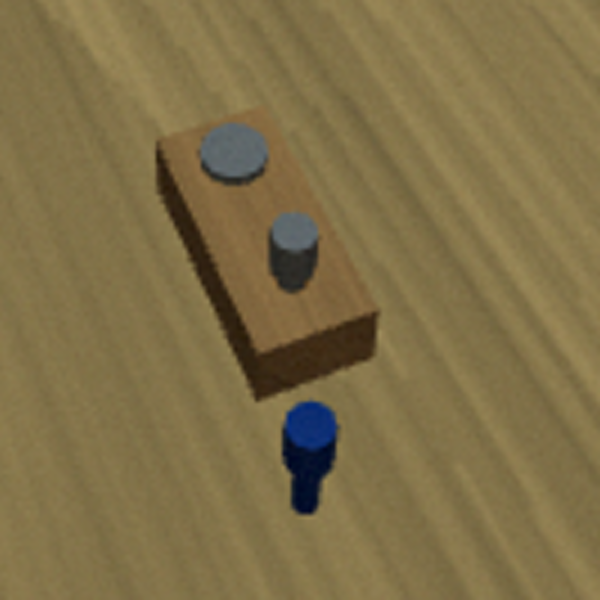

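The crop confirms it: grey drum-headed pin at crop (294,250), disc stub at (233,152), blue look-alike off the block at (310,435). I'll go above the grey pin.

```bash
python3 -m handwheel '[[[0,-20,18],0],[[0,-42,37],0],[[0,-43,38],0],[[0,-43,38],0],[[0,-43,38],0],[[0,-43,38],0],[[0,-43,38],0],[[0,-43,38],0],[[0,-43,38],0],[[0,-43,38],0]]' 0 20
python3 -m handwheel '[[[0,-43,38],0],[[0,-43,38],0],[[0,-43,38],0],[[0,-43,38],0],[[0,-43,38],0.18],[[0,0,20],0.186],[[10,0,0],0.186],[[20,0,0],0.186],[[20,0,0],0.186],[[10,0,0],0.186]]'
```

```text
clock: 2.55
eef_pos: [386.6, -21.4, 216.8]
eef_rot: [0.384, 1.57, -0.048]
wrist_force: [1.7, 1.0, -0.3]
finger_gap: 93.9
clock: 3.8
eef_pos: [485.0, -305.5, 155.3]
eef_rot: [-2.197, 1.569, 2.538]
wrist_force: [-0.7, 0.1, 1.1]
finger_gap: 93.6
```

```bash
cat >> h.py <<'E'
def top_circle(w,cx,cy,z0,z1,r=22):
    with np.errstate(invalid='ignore'):
        m=(np.hypot(w[...,0]-cx,w[...,1]-cy)<r)&(w[...,2]>z0)&(w[...,2]<z1)
    p=w[m][:,:2].astype(np.float32); return cv2.minEnclosingCircle(p),p.mean(0),len(p)
def totool(d,s=None):
    s=s or manip.read_state(); return R.from_euler('xyz',s["eef_rot"]).as_matrix().T@np.asarray(d,float)
E
python3 - <<'E'
from h import *
s=manip.read_state(); print(s["eef_pos"].round(1),R.from_euler('xyz',s["eef_rot"]).as_matrix().round(3).tolist(),s["joints"].round(3))
c=manip.camera("wrist"); w=cloud(c); print(c["xyz"],c["mtx"][0][0])
cv2.imwrite("pics/w1.png",c["pixels"][...,::-1])
for d in manip.cut_out("pin","wrist")[:3]:
    r=w[d["region"]]; print(d["confidence"],d["centre"],np.nanmedian(r,0))
print(top_circle(w,463,-271,69,84))
for n in("pin_block",):
  for d in manip.cut_out(n,"wrist")[:1]:
    p=w[d["region"]]; p=p[(p[:,2]>34)&(p[:,2]<43)]; print(n,cv2.minAreaRect(p[:,:2].astype(np.float32)),np.median(p[:,2]))
E
```

```text
[ 485.  -305.5  155.3] [[-0.001, 1.0, 0.023], [0.001, 0.023, -1.0], [-1.0, -0.001, -0.001]] [-0.626  0.407  1.524 -0.     1.212 -0.649]
[ 482.42047223 -237.95338434  323.97051102] 333.4587638028654
0.73 [197.2, 243.2] [ 432.20530711 -349.22163754   68.63094433]
0.57 [236.3, 154.7] [ 464.25376087 -269.98658587   77.25926623]
0.21 [237.6, 103.9] [ 465.68817982 -235.40693999   40.43184058]
(((463.60931396484375, -270.8540344238281), 10.893952369689941), array([ 463.73264, -270.52625], dtype=float32), 675)
pin_block ((464.67803955078125, -235.9443359375), (130.20401000976562, 60.110286712646484), 88.15206146240234) 40.434760385308834
```

View pics/w1.png

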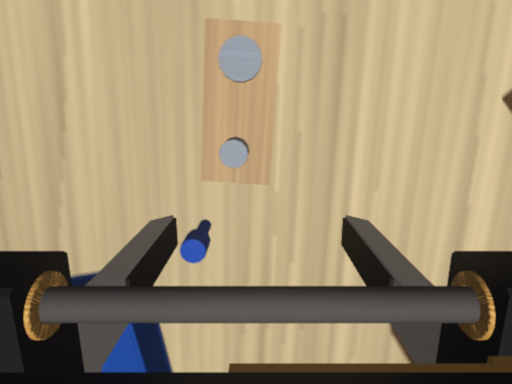

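The wrist view shows the pin head at (234,153), the stub at (240,58), and the blue look-alike at (195,248). The pin is at (463.7, -270.6).

```bash
python3 -m handwheel '[[[0,-10.5,-18],0],[[0,-10,-17.4],0],[[10,0,0],0.02],[[25,0,0],0],[[25,0,0],0],[[20,0,0],0],[[13,0,0],0],[[0,0,0],0],[[0,0,0],0],[[0,0,0],0]]' 0 20
python3 - <<'E'
from h import *
s=manip.read_state(); print(s["eef_pos"],totool([463.6-s["eef_pos"][0],-270.7-s["eef_pos"][1],62-s["eef_pos"][2]]))
print(R.from_euler('xyz',s["eef_rot"]).as_matrix().round(4).tolist())
E
```

```text
clock: 5.2
eef_pos: [464.1, -271.2, 64.2]
eef_rot: [0.977, 1.57, -0.585]
wrist_force: [-0.2, 0.2, 0.6]
finger_gap: 94.3
[ 464.09567075 -271.1846253    64.185787  ] [ 2.18490414 -0.49351673 -0.49076582]
[[0.0011, 1.0, 0.0092], [-0.0007, 0.0092, -1.0], [-1.0, 0.0011, 0.0007]]
```

```bash
python3 -m handwheel '[[[2,-0.4,-0.4],0],[[0,0,0],0],[[0,0,0],0],[[0,0,0],0],[[0,0,0],0],[[0,0,0],0],[[0,0,0],0],[[0,0,0],0],[[0,0,0],0],[[0,0,0],0]]' 255 20
```

```text
clock: 6.45
eef_pos: [463.3, -270.6, 61.4]
eef_rot: [-1.42, 1.571, -2.982]
wrist_force: [-0.2, -0.1, 0.5]
finger_gap: 21.5
```

```bash
python3 -m handwheel '[[[-20,0,0],0],[[-50,0,0],0],[[-30,13.5,-54],0],[[-20,13.5,-54],0],[[-10,13.5,-54],0],[[0,13.5,-54],0],[[0,13.5,-54],0],[[0,13.5,-54],0],[[0,13.5,-54],-0.17],[[0,0,0],-0.17]]' - 20
python3 - <<'E'
from h import *
s=manip.read_state(); print(s["eef_pos"].round(2),R.from_euler('xyz',s["eef_rot"]).as_matrix().round(4).tolist(),s["finger_gap"])
c=manip.camera("wrist"); w=cloud(c); np.save("/tmp/w2.npy",w); cv2.imwrite("pics/w2.png",c["pixels"][...,::-1]); np.save("/tmp/w2i.npy",c["pixels"])
c2=manip.camera("side"); cv2.imwrite("pics/s2.png",c2["pixels"][...,::-1]); np.save("/tmp/s2.npy",cloud(c2))
with np.errstate(invalid='ignore'): m=(w[...,2]>60)&(w[...,2]<70)&(np.hypot(w[...,0]-532,w[...,1]-171)<70)
p=w[m]; print(cv2.minAreaRect(p[:,:2].astype(np.float32)),np.median(p[:,2]),len(p),c["xyz"])
E
```

```text
clock: 7.7
eef_pos: [554.3, 110.9, 190.6]
eef_rot: [-2.337, 1.57, 2.734]
wrist_force: [-0.1, -1.0, -2.3]
finger_gap: 22.1
[554.29 110.91 190.59] [[-0.0006, 0.9364, 0.3509], [0.0003, 0.3509, -0.9364], [-1.0, -0.0005, -0.0004]] 22.057535604226413
((533.67822265625, 170.35751342773438), (90.29840850830078, 56.084190368652344), 19.66828727722168) 65.48324052324722 6773 [529.46707066 174.31620499 359.22551181]
```

View pics/w2.png

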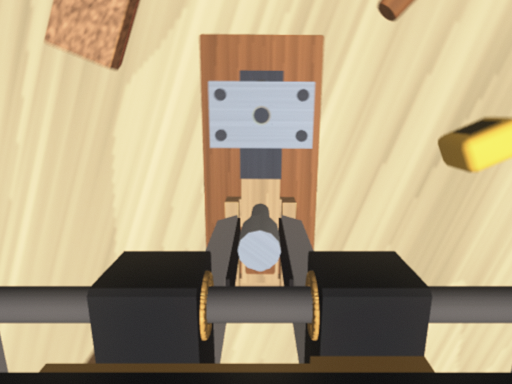

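The wrist view shows the bracket with its central hole at (261,115) and corner screws around it. The pin is held upright with its head top at (260,249). I'll measure the hole and the held head in this same picture so the calibration error cancels.

```bash
python3 - <<'E'
from h import *
w=np.load("/tmp/w2.npy"); im=np.load("/tmp/w2i.npy"); g=cv2.cvtColor(im,cv2.COLOR_RGB2GRAY).astype(float)
s=manip.read_state(); K=None
# hole: dark pixels in the bracket centre, mapped through plane z of the plate (fit world->pixel locally)
v,u=np.mgrid[100:131,246:277]; gg=g[100:131,246:277]; wt=np.clip(gg[:3].mean()-20-gg,0,None); wt[np.hypot(u-261,v-115)>12]=0
cu,cv_=(wt*u).sum()/wt.sum(),(wt*v).sum()/wt.sum(); print("hole px",cu,cv_)
V,U=np.mgrid[:384,:512]
def onplane(cu,cv,m):
    A=np.c_[U[m],V[m],np.ones(m.sum())]; C=np.linalg.lstsq(A,w[m],rcond=None)[0]; return np.array([cu,cv,1])@C
with np.errstate(invalid='ignore'): m=(np.abs(w[...,2]-65.4)<3)&(U>205)&(U<320)&(V>78)&(V<150)
H=onplane(cu,cv_,m); print("hole",H)
m=(np.hypot(U-260,V-249)<24)&(np.abs(w[...,2]-np.nanmedian(w[240:258,250:270,2]))<3)
print("head z",np.median(w[m][:,2]),"circle",cv2.minEnclosingCircle(w[m][:,:2].astype(np.float32)),w[m].mean(0)); 
q=s["eef_pos"]; print("tcp",q)
# shank seen below the head in the wrist view and from the side
sd=np.load("/tmp/s2.npy")
with np.errstate(invalid='ignore'): ms=(np.hypot(sd[...,0]-q[0],sd[...,1]-q[1])<14)&(sd[...,2]>125)
p=sd[ms]
for a in range(132,212,6):
    b=p[(p[:,2]>=a)&(p[:,2]<a+6)]
    if len(b): print(a,len(b),b.mean(0).round(1))
print("tool shift", totool([H[0]-q[0],H[1]-q[1],0]))
E
```

```text
hole px 261.0633796103716 114.88656492651137
hole [532.76504995 169.99955256  65.51467306]
head z 206.4480940476486 circle ((553.5756225585938, 110.86144256591797), 12.094719886779785) [553.11703217 111.25482995 206.38546116]
tcp [554.09367256 108.4115101  190.69542259]
132 2 [553.2 106.6 137.2]
138 7 [555.7 105.6 140.8]
144 10 [554.5 105.5 146.8]
150 9 [555.  104.5 153.2]
156 10 [553.8 105.9 158.8]
162 8 [556.  105.2 164.2]
168 9 [554.4 104.2 170.5]
174 3 [556.7  99.4 179.1]
180 11 [557.   99.5 183.2]
186 12 [558. 100. 189.]
192 13 [556.3  99.5 195.3]
198 15 [558.2 101.5 201.5]
204 21 [560.3 107.7 205.4]
210 8 [563.4 110.4 213.1]
tool shift [ 6.81059184e-03  1.25908567e+00 -6.51644978e+01]
```

```bash
cat > m.py <<'E'
from h import *
s=manip.read_state(); c=manip.camera("wrist"); w=cloud(c); s2=manip.read_state(); g=cv2.cvtColor(c["pixels"],cv2.COLOR_RGB2GRAY).astype(float)
K=np.array(c["mtx"]); M=R.from_euler('xyz',c["orientation"]).as_matrix(); o=np.array(c["xyz"])
def ray(u,v,z):
    d=M@np.array([(u-K[0,2])/K[0,0],-(v-K[1,2])/K[1,1],-1.]); return o+d*(z-o[2])/d[2]
def proj(p):
    q=M.T@(np.array(p)-o); return K[0,2]-K[0,0]*q[0]/q[2], K[1,2]+K[1,1]*q[1]/q[2]
u0,v0=map(int,np.round(proj([532.8,170,65])))
v,u=np.mgrid[v0-14:v0+15,u0-14:u0+15]; gg=g[v0-14:v0+15,u0-14:u0+15]; wt=np.clip(np.median(gg)-25-gg,0,None); wt[np.hypot(u-u0,v-v0)>12]=0
H=ray((wt*u).sum()/wt.sum(),(wt*v).sum()/wt.sum(),65.3)
V,U=np.mgrid[:384,:512]; t=s2["eef_pos"]
hu,hv=proj(t+[0,0,15.5]); 
with np.errstate(invalid='ignore'): m=((np.hypot(U-hu,V-hv)<26)&(np.abs(w[...,2]-t[2]-15.6)<2)).astype(np.uint8)
n,l,st,ce=cv2.connectedComponentsWithStats(cv2.morphologyEx(m,cv2.MORPH_OPEN,np.ones((7,7),np.uint8)))
k=1+st[1:,4].argmax(); P=ray(*ce[k],t[2]+15.5)
print("tcp",s["eef_pos"].round(2),t.round(2),"hole",H.round(2),"head px",ce[k].round(1),st[k],"head",P.round(2),"pin->hole tool",totool([*(H-P)[:2],0],s2).round(2),"tcp->hole",totool([*(H-t)[:2],0],s2).round(2))
with np.errstate(invalid='ignore'): mm=(w[...,2]>60)&(w[...,2]<70)&(np.hypot(w[...,0]-532,w[...,1]-171)<70)
print(cv2.minAreaRect(w[mm][:,:2].astype(np.float32)),s2["wrist_force"].round(2))
E
python3 m.py
```

```text
tcp [554.09 108.41 190.7 ] [554.13 107.73 190.83] hole [533.25 170.51  65.3 ] head px [259.6 250. ] [ 239  231   42   38 1267] head [553.2  108.46 206.33] pin->hole tool [  0.     2.3  -65.14] tcp->hole [  0.     1.68 -66.14]
((533.6070556640625, 170.31661987304688), (90.1469497680664, 56.156742095947266), 19.58580207824707) [-0.72 -0.03 -1.61]
```

```bash
python3 -m handwheel '[[[0,0.6,-15],0],[[0,0.8,-25],0],[[0,0.8,-20],0],[[0,0,-5],0],[[30,0,0],0],[[20,0,0],0],[[13,0,0],0],[[0,0,0],0],[[0,0,0],0],[[0,0,0],0]]' - 20
python3 - <<'E'
from h import *
s=manip.read_state(); q=s["eef_pos"]; print(q.round(2),totool([534.2-q[0],169.8-q[1],118.4-q[2]]).round(2),s["wrist_force"].round(2),R.from_euler('xyz',s["eef_rot"]).as_matrix()[:,0].round(4))
E
```

```text
clock: 9.1
eef_pos: [534.5, 169.5, 128.9]
eef_rot: [1.444, 1.57, 0.222]
wrist_force: [0.0, 0.7, -1.5]
finger_gap: 21.7
[534.47 169.53 128.88] [10.48 -0.17 -0.35] [ 0.    0.75 -1.46] [ 1.2e-03  3.0e-04 -1.0e+00]
```

```bash
python3 -m handwheel '[[[2,-0.2,-0.3],0],[[2,0,0],0],[[2,0,0],0],[[2,0,0],0],[[1.5,0,0],0],[[1,0,0],0],[[1,0,0],0],[[1,0,0],0],[[0.5,0,0],0],[[0,0,0],0]]' - 10
python3 - <<'E'
from h import *
s=manip.read_state(); q=s["eef_pos"]; print(q.round(2),totool([534.2-q[0],169.8-q[1],118.4-q[2]]).round(2),s["wrist_force"].round(2),s["moment"].round(3))
E
```

```text
clock: 10.35
eef_pos: [533.8, 169.7, 115.1]
eef_rot: [-1.784, 1.571, -3.005]
wrist_force: [-0.5, -0.3, -0.5]
finger_gap: 21.4
[533.84 169.7  115.09] [-3.31  0.38  0.03] [-0.49 -0.25 -0.53] [-0.042  0.012  0.018]
```

```bash
python3 -m handwheel '[[[1,0,0],0],[[1,0,0],0],[[1,0,0],0],[[1,0,0],0],[[1,0,0],0],[[1,0,0],0],[[1,0,0],0],[[0,0,0],0],[[0,0,0],0],[[0,0,0],0]]' - 10
python3 - <<'E'
from h import *
s=manip.read_state(); q=s["eef_pos"]; print(q.round(2),s["wrist_force"].round(2),s["moment"].round(3))
c=manip.camera("side"); cv2.imwrite("pics/s3.png",cv2.resize(c["pixels"][120:220,200:333,::-1],(798,600),interpolation=cv2.INTER_CUBIC))
E
```

```text
clock: 11.6
eef_pos: [533.9, 169.7, 108.1]
eef_rot: [1.301, 1.571, 0.079]
wrist_force: [-0.0, -0.1, -0.1]
finger_gap: 21.6
[533.88 169.69 108.14] [-0.02 -0.05 -0.11] [-0.041  0.042 -0.049]
```

View pics/s3.png

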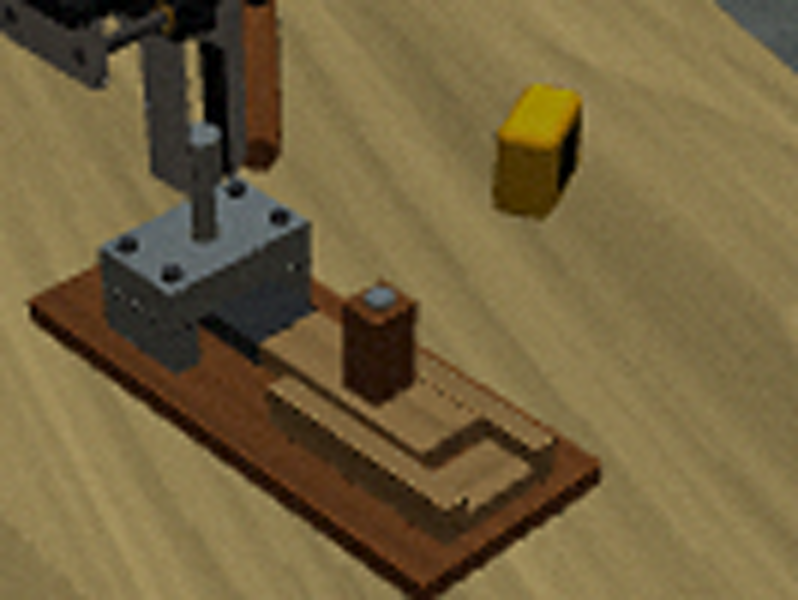

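The side crop shows the shank entering the bracket's hole at about (205,238), with no measurable force. I'll keep lowering.

```bash
python3 -m handwheel '[[[1.5,0,0],0],[[1.5,0,0],0],[[1.5,0,0],0],[[1.5,0,0],0],[[1.5,0,0],0],[[1.5,0,0],0],[[1.5,0,0],0],[[1,0,0],0],[[0,0,0],0],[[0,0,0],0]]' - 10
```

```text
clock: 12.9
eef_pos: [533.8, 169.7, 96.6]
eef_rot: [-1.822, 1.571, -3.044]
wrist_force: [-0.2, 0.2, -1.0]
finger_gap: 21.7
```

```bash
python3 -m handwheel '[[[0.5,0,0],0],[[0.5,0,0],0],[[0.5,0,0],0],[[0.3,0,0],0],[[0.2,0,0],0],[[0,0,0],0],[[0,0,0],0],[[0,0,0],0],[[0,0,0],0],[[0,0,0],0]]' - 5
python3 -m handwheel '[[[0,0,0],0],[[0,0,0],0],[[0,0,0],0],[[0,0,0],0],[[0,0,0],0],[[-20,0,0],0],[[-30,0,0],0],[[-40,0,0],0],[[0,0,20],0],[[0,0,45],0]]' 0 5
python3 - <<'E'
from h import *
c=manip.camera("wrist"); w=cloud(c); cv2.imwrite("pics/w4.png",c["pixels"][...,::-1]); s=manip.read_state()
print(s["eef_pos"].round(1)); print("pin head",top_circle(w,533.3,170.4,78,125))
with np.errstate(invalid='ignore'): m=(np.hypot(w[...,0]-533.3,w[...,1]-170.4)<12)
print(np.nanpercentile(w[m][:,2],[10,50,90]))
# bar eye / grip
for d in manip.cut_out("bar_grip","wrist")[:2]: print(d["confidence"],d["centre"],np.nanmedian(w[d["region"]],0))
with np.errstate(invalid='ignore'): m=(np.hypot(w[...,0]-575,w[...,1]-52)<30)&(w[...,2]>85)&(w[...,2]<96)
if m.sum()>5: print(cv2.minAreaRect(w[m][:,:2].astype(np.float32)),m.sum())
E
```

```text
clock: 14.15
eef_pos: [533.8, 169.7, 94.6]
eef_rot: [-1.006, 1.571, -2.227]
wrist_force: [-0.3, -0.0, -1.0]
finger_gap: 22.1
clock: 15.4
eef_pos: [556.0, 108.4, 184.2]
eef_rot: [-2.127, 1.571, 2.936]
wrist_force: [0.7, 0.1, -0.8]
finger_gap: 94.1
[557.4 103.4 183.7]
pin head (((533.1895751953125, 169.6071014404297), 10.874713897705078), array([533.3048 , 169.64487], dtype=float32), 734)
[109.28410809 110.27234342 111.21367288]
0.77 [262.9, 206.2] [563.49849639  86.36645591  41.30648455]
0.33 [260.1, 154.7] [548.98703496 131.62112399  37.6366719 ]
((575.4305419921875, 53.27348327636719), (24.964693069458008, 24.76186752319336), 20.103899002075195) 836
```

View pics/w4.png

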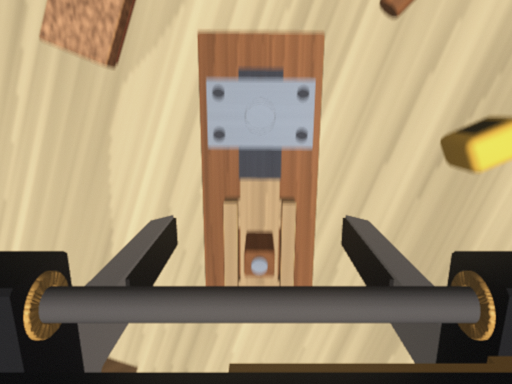

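The wrist view shows the pin standing in the bracket at (260,115) with its head top at 110 mm. That is 19 mm up, resting on the bar as expected. The grip block is at (260,265), measured at (575.4, 53.3). I'll move over it.

```bash
python3 -m handwheel '[[[0,-2,25],0.013],[[0,-1,20],0],[[10,0,7],0],[[25,0,0],0],[[20,0,0],0],[[0,0,0],0],[[0,0,0],0],[[0,0,0],0],[[0,0,0],0],[[0,0,0],0]]' 0 5
python3 - <<'E'
from h import *
s=manip.read_state(); q=s["eef_pos"]; print(q.round(2),totool([575.3-q[0],53.1-q[1],66-q[2]]).round(2),R.from_euler('xyz',s["eef_rot"]).as_matrix().round(4).tolist())
E
```

```text
clock: 16.75
eef_pos: [570.8, 58.7, 129.9]
eef_rot: [1.37, 1.57, 0.135]
wrist_force: [-1.6, -0.1, 0.8]
finger_gap: 93.6
[570.78  58.65 129.86] [63.86  2.41  6.73] [[0.0004, 0.9441, 0.3297], [0.0001, 0.3297, -0.9441], [-1.0, 0.0004, 0.0001]]
```

```bash
python3 -m handwheel '[[[10,1.2,3.5],0],[[20,1.2,3.2],0],[[20,0,0],0],[[10,0,0],0],[[4,0,0],0],[[0,0,0],0],[[0,0,0],0],[[0,0,0],0],[[0,0,0],0],[[0,0,0],0]]' 0 5
python3 -m handwheel '[[[0,0,0],0],[[0,0,0],0],[[0,0,0],0],[[0,0,0],0],[[0,0,0],0],[[0,0,0],0],[[0,0,0],0],[[0,0,0],0],[[0,0,0],0],[[0,0,0],0]]' 255 6
```

```text
clock: 18.0
eef_pos: [575.2, 53.1, 65.7]
eef_rot: [1.252, 1.571, 0.017]
wrist_force: [-0.6, 0.3, -0.2]
finger_gap: 94.0
clock: 19.25
eef_pos: [576.1, 53.4, 65.6]
eef_rot: [1.433, 1.568, 0.198]
wrist_force: [9.4, 3.6, -5.6]
finger_gap: 26.1
```

```bash
python3 -m handwheel '[[[0,0.8,0],0],[[0,0,1.2],0],[[0,0,1.3],0],[[0,0,1.3],0],[[0,0,1.3],0],[[0,0,1.3],0],[[0,0,1.3],0],[[0,0,1.3],0],[[0,0,1.3],0],[[0,0,0],0]]' - 6
cat > b.py <<'E'
from h import *
s=manip.read_state(); q=s["eef_pos"]; c=manip.camera("top"); w=cloud(c); c2=manip.camera("side"); w2=cloud(c2)
D=np.array([-.337,.9415])
for n,ww in(("top",w),("side",w2)):
    with np.errstate(invalid='ignore'):
        m=(np.hypot(ww[...,0]-533.3,ww[...,1]-170)<13)&(ww[...,2]>72); m2=m&(ww[...,2]<130)
    z=ww[m2][:,2]; print(n,"head top z",np.percentile(z,[50,90]).round(1) if len(z) else None,len(z),end=" ")
print("tcp",q.round(2),"along jig y",round(float((q[:2]-[533.3,170.2])@D),2),"F tool",totool(s["wrist_force"]).round(1),"gap",round(s["finger_gap"],1))
E
python3 b.py
```

```text
clock: 20.5
eef_pos: [579.6, 43.9, 65.6]
eef_rot: [1.826, 1.57, 0.591]
wrist_force: [3.2, 4.1, -2.3]
finger_gap: 25.9
top head top z [107.9 111.5] 42 side head top z [ 97.8 108.7] 37 tcp [579.58  43.88  65.62] along jig y -134.52 F tool [ 2.3  4.4 -2.8] gap 25.9
```

```bash
python3 -m handwheel '[[[0,0,1],0],[[0,0,1],0],[[0,0,1],0],[[0,0,1],0],[[0,0,1],0],[[0,0,1],0],[[0,0,1],0],[[0,0,1],0],[[0,0,1],0],[[0,0,1],0]]' - 6; python3 b.py
```

```text
clock: 21.85
eef_pos: [582.9, 34.5, 65.6]
eef_rot: [1.791, 1.57, 0.556]
wrist_force: [3.8, 3.7, -2.6]
finger_gap: 26.3
top head top z [107.5 111.7] 40 side head top z [100.5 108.4] 67 tcp [582.9   34.47  65.61] along jig y -144.51 F tool [ 2.6  4.8 -2.3] gap 26.3
```

```bash
python3 -m handwheel '[[[0,0,0.8],0],[[0,0,0.8],0],[[0,0,0.8],0],[[0,0,0.8],0],[[0,0,0.8],0],[[0,0,0.8],0],[[0,0,0.8],0],[[0,0,0.4],0],[[0,0,0],0],[[0,0,0],0]]' - 6; python3 b.py
```

```text
clock: 23.2
eef_pos: [584.8, 29.2, 65.6]
eef_rot: [2.321, 1.57, 1.086]
wrist_force: [3.9, 6.4, -2.6]
finger_gap: 25.9
top head top z [89.5 92.8] 41 side head top z [86.3 91.4] 52 tcp [584.77  29.23  65.61] along jig y -150.07 F tool [ 2.6  5.8 -4.8] gap 25.9
```

The head top dropped from 110 to about 91 mm, so the pin has gone through. I'll ease the bar back slightly, let go, and check.

```bash
python3 -m handwheel '[[[0,0,-0.4],0],[[0,0,-0.4],0],[[0,0,0],0],[[0,0,0],0],[[0,0,0],0],[[0,0,0],0],[[0,0,0],0],[[0,0,0],0],[[0,0,0],0],[[0,0,0],0]]' - 6; python3 b.py
python3 -m handwheel '[[[0,0,0],0],[[0,0,0],0],[[0,0,0],0],[[0,0,0],0],[[0,0,0],0],[[-20,0,0],0],[[-50,0,0],0],[[-50,0,0],0],[[0,0,-20],0],[[0,0,-20],0]]' 0 6
python3 - <<'E'
from h import *
c=manip.camera("wrist"); w=cloud(c); cv2.imwrite("pics/w5.png",c["pixels"][...,::-1]); s=manip.read_state(); print(s["eef_pos"].round(1))
print("head",top_circle(w,533.3,170.4,75,125))
with np.errstate(invalid='ignore'):
    m=(np.hypot(w[...,0]-533.3,w[...,1]-170)<9)&(w[...,2]>70); d=np.hypot(w[...,0]-533.3,w[...,1]-170); b=(d>14)&(d<25)
p=w[m]; C=np.linalg.lstsq(np.c_[p[:,:2]-p[:,:2].mean(0),np.ones(len(p))],p[:,2],rcond=None)[0]
print("head top z",C,"plate z",np.nanmedian(w[b][:,2]))
with np.errstate(invalid='ignore'): g=(np.hypot(w[...,0]-585,w[...,1]-29)<30)&(w[...,2]>85)&(w[...,2]<96)
if g.sum()>9: print(cv2.minAreaRect(w[g][:,:2].astype(np.float32)),g.sum())
E
```

```text
clock: 24.55
eef_pos: [584.7, 29.5, 65.6]
eef_rot: [1.528, 1.57, 0.293]
wrist_force: [5.6, 2.8, -2.4]
finger_gap: 26.1
top head top z [90.6 95.1] 40 side head top z [86.2 90.7] 48 tcp [584.7   29.46  65.65] along jig y -149.83 F tool [ 2.4  6.2 -0.8] gap 26.1
clock: 25.9
eef_pos: [570.4, 68.0, 184.8]
eef_rot: [-1.926, 1.57, 3.122]
wrist_force: [0.1, 0.6, 0.0]
finger_gap: 94.0
[569.6  70.  184.4]
head (((532.8942260742188, 172.12892150878906), 11.427763938903809), array([533.22473, 171.49539], dtype=float32), 823)
head top z [-3.65868662e-02  2.22096161e-01  9.13242632e+01] plate z 65.39645624217894
((583.5042724609375, 29.66615867614746), (25.35486602783203, 23.487245559692383), 19.505224227905273) 835
```

View pics/w5.png

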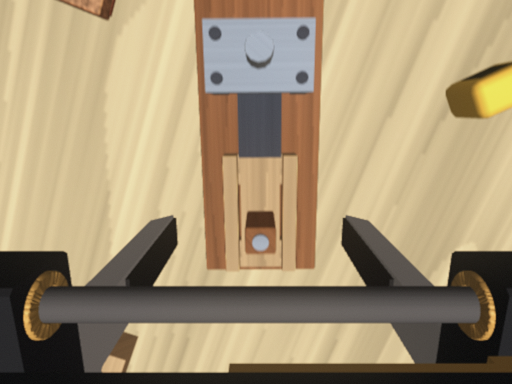

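```bash
python3 - <<'E'
from h import *
c=manip.camera("wrist"); w=cloud(c); s=manip.read_state(); print(s["eef_pos"].round(1))
cx,cy=532.9,171
for _ in range(3):
    with np.errstate(invalid='ignore'): m=(np.hypot(w[...,0]-cx,w[...,1]-cy)<13)&(w[...,2]>87)
    (cx,cy),r=cv2.minEnclosingCircle(w[m][:,:2].astype(np.float32))
with np.errstate(invalid='ignore'): m=(np.hypot(w[...,0]-cx,w[...,1]-cy)<8)&(w[...,2]>84)
p=w[m]; C=np.linalg.lstsq(np.c_[p[:,0]-cx,p[:,1]-cy,np.ones(len(p))],p[:,2],rcond=None)[0]
with np.errstate(invalid='ignore'): b=(np.hypot(w[...,0]-cx,w[...,1]-cy)>15)&(np.hypot(w[...,0]-cx,w[...,1]-cy)<26)
q=w[b]; q=q[np.abs(q[:,2]-65.4)<4]; Q=np.linalg.lstsq(np.c_[q[:,0]-cx,q[:,1]-cy,np.ones(len(q))],q[:,2],rcond=None)[0]
print((cx,cy,r),"head",C.round(3),"plate",Q.round(3))
E
```

```text
[570.   69.  184.3]
(532.7312622070312, 172.46035766601562, 10.958539962768555) head [ 2.5000e-02 -6.7000e-02  9.2063e+01] plate [ 1.0000e-03 -1.0000e-03  6.5433e+01]
```

The pin is in, but the plane fit shows about 4° of lean. The head centre sits roughly 0.6 mm high and 2 mm toward jig +y, so the bar is still cocking the pin. I'll regrip the block and ease the bar back about 2 mm.

```bash
python3 -m handwheel '[[[0,0.8,20],0],[[0,0.8,21],0],[[50,0,0],0],[[45,0,0],0],[[20,0,0],0],[[3.5,0,0],0],[[0,0,0],0],[[0,0,0],0],[[0,0,0],0],[[0,0,0],0]]' 0 6
python3 - <<'E'
from h import *
s=manip.read_state(); q=s["eef_pos"]; print(q.round(2),totool([585.2-q[0],29.6-q[1],65.8-q[2]]).round(2))
E
```

```text
clock: 27.25
eef_pos: [586.3, 28.9, 67.5]
eef_rot: [1.226, 1.57, -0.009]
wrist_force: [-0.4, -0.2, 0.3]
finger_gap: 94.2
[586.31  28.89  67.5 ] [ 1.7  -0.81 -1.04]
```

```bash
python3 -m handwheel '[[[1.5,-0.8,0],0],[[0,0,0],0],[[0,0,0],0],[[0,0,0],0],[[0,0,0],0],[[0,0,0],0],[[0,0,0],0],[[0,0,0],0],[[0,0,0],0],[[0,0,0],0]]' 255 6; python3 b.py
python3 -m handwheel '[[[0,0,-0.5],0],[[0,0,-0.5],0],[[0,0,-0.5],0],[[0,0,-0.5],0],[[0,0,0],0],[[0,0,0],0],[[0,0,0],0],[[0,0,0],0],[[0,0,0],0],[[0,0,0],0]]' - 6; python3 b.py
```

```text
clock: 28.5
eef_pos: [585.1, 28.5, 65.6]
eef_rot: [-1.737, 1.57, -2.971]
wrist_force: [-5.1, -1.6, 2.1]
finger_gap: 26.4
top head top z [90.  94.1] 42 side head top z [86.7 90.8] 56 tcp [585.11  28.49  65.57] along jig y -150.88 F tool [-2.1 -5.4 -0.2] gap 26.4
clock: 29.85
eef_pos: [584.5, 30.2, 65.6]
eef_rot: [-1.4, 1.57, -2.635]
wrist_force: [-4.6, -2.9, 2.8]
finger_gap: 25.9
top head top z [89.4 93.1] 44 side head top z [85.2 90.9] 43 tcp [584.5   30.23  65.57] along jig y -149.04 F tool [-2.8 -5.3  1.2] gap 25.9
```

Bar eased 1.8 mm at about 1 N along the slide. I'll release and re-measure.

```bash
python3 -m handwheel '[[[0,0,0],0],[[0,0,0],0],[[0,0,0],0],[[0,0,0],0],[[0,0,0],0],[[-20,0,0],0],[[-50,0,0],0],[[-50,0,0],0],[[0,0,-20],0],[[0,0,-20],0]]' 0 6
cat > chk.py <<'E'
from h import *
c=manip.camera("wrist"); c=manip.camera("wrist"); w=cloud(c); cv2.imwrite("pics/w6.png",c["pixels"][...,::-1]); s=manip.read_state(); print(s["eef_pos"].round(1))
cx,cy=532.9,171
for _ in range(3):
    with np.errstate(invalid='ignore'): m=(np.hypot(w[...,0]-cx,w[...,1]-cy)<13)&(w[...,2]>87)
    (cx,cy),r=cv2.minEnclosingCircle(w[m][:,:2].astype(np.float32))
with np.errstate(invalid='ignore'): m=(np.hypot(w[...,0]-cx,w[...,1]-cy)<8)&(w[...,2]>84)
p=w[m]; C=np.linalg.lstsq(np.c_[p[:,0]-cx,p[:,1]-cy,np.ones(len(p))],p[:,2],rcond=None)[0]
with np.errstate(invalid='ignore'): b=(np.hypot(w[...,0]-cx,w[...,1]-cy)>15)&(np.hypot(w[...,0]-cx,w[...,1]-cy)<26)
q=w[b]; q=q[np.abs(q[:,2]-65.4)<4]
print((cx,cy,r),"head",C.round(3),"plate",np.median(q[:,2]))
with np.errstate(invalid='ignore'): g=(np.hypot(w[...,0]-585,w[...,1]-29)<30)&(w[...,2]>85)&(w[...,2]<96)
print(cv2.minAreaRect(w[g][:,:2].astype(np.float32)),g.sum())
E
python3 chk.py
```

```text
clock: 31.2
eef_pos: [570.8, 69.2, 184.8]
eef_rot: [-1.913, 1.57, 3.135]
wrist_force: [0.2, -0.3, -0.0]
finger_gap: 94.0
[570.5  70.2 184.3]
(533.3060302734375, 171.05230712890625, 10.86603832244873) head [ 1.4000e-02 -1.8000e-02  9.1523e+01] plate 65.44183468021652
((583.5370483398438, 31.496435165405273), (25.5947322845459, 23.684553146362305), 18.979900360107422) 854
```

View pics/w6.png

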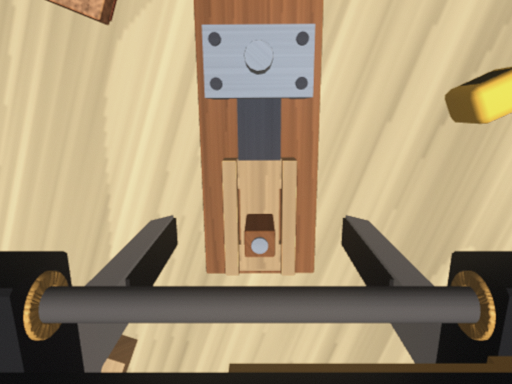

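The wrist view shows the drum head flat on the bracket at (259,56). It is 26.1 mm above the plate, which is exactly its own height, and the lean is down to about 1°. Last, I'll check the bystanders and hand in.

```bash
python3 - <<'E'
from h import *
a=np.load("/tmp/top.npy"); c=manip.camera("top"); w=cloud(c)
for n,x,y,r in(("stub",464,-200,25),("blue",431,-355,20),("deer",746,-190,50),("deer_b",636,-453,50),("glue",456,387,35),("sand",353,218,60),("tape",739,215,40)):
    f=lambda W:np.nanmedian(W[(np.hypot(W[...,0]-x,W[...,1]-y)<r)&(W[...,2]>12)],0).round(1)
    with np.errstate(invalid='ignore'): print(n,f(a),f(w))
s=manip.read_state(); print(s["clock"],s["wrist_force"].round(1)); print(manip.sign_off())
E
```

```text
stub [ 463.3 -199.4   43. ] [ 463.3 -198.7   44.1]
blue [ 427.6 -349.5   65.6] [ 427.7 -349.9   66.2]
deer [ 748.3 -186.4   80.5] [ 747.9 -186.6   81.2]
deer_b [ 636.2 -456.6   80.1] [ 636.2 -456.8   80.1]
glue [456.8 386.5 100.3] [456.9 386.8  98.9]
sand [350.5 217.9  21.2] [352.3 235.1  21.3]
tape [740.9 215.   52.1] [741.1 215.1  52.3]
31.35 [-0.1 -0.5 -0.4]
the job is handed in; nothing more can be done
None
```

The hinge pin is in: it passes through the bracket and the bar, with its head down on the bracket. I handed the job in at 31.35 s of the 61 s allowed.

- **How it went:** I took the steel drum-headed pin from the block and stood it in the bracket's hole. I then drew the bar out by its grip block with a light 6 N grip until the pin dropped. The pin was left leaning about 4°, so I regripped the block and eased the bar back about 1.8 mm.
- **Seating check:** the head top is 26.1 mm above the bracket, and the head itself is 26 mm tall. The measured lean is about 1°, within camera noise, and the arm is clear.
- **Forces:** wrist force readings, taken only at the end of each call, stayed around 12 N or less. I had no direct measure of the pin-to-bracket or pin-to-bar forces.
- **Bystanders:** the stub, the blue look-alike, both deer, the glue and the tape measure where they were, within about 1.5 mm.
- **One check disagreed:** the sanding block's median in the top view shifted 17 mm in y. Nothing came near it, so I think the arm is hiding part of it in that picture, but I did not confirm that. I did not re-measure the mallet.

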